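Index the lamp assembly table to the next hole

TASK

Step the round indexing table on by one notch, anticlockwise as seen from above: press the plunger's black mushroom head down with the fingertips, push it round with the table, and let it spring back up into the very next notch so that the table is locked again one sixth of a turn on. Do not force the table, turn it the other way or run well past that notch. Only push: lift nothing, leave the things on the bench where they are and the glass shade standing on the lamp, and finish clear of everything.

Things in the scene. Friction and masses are not known exactly. Their poses are not given: they have to be found in the camera images.
- table_axis (a point): Rotary indexing table: a grey base, 250 mm across, bolted to the bench, with a fixed steel index plate 260 mm across (underside 44, top 50 mm above the bench) that has six notches, 14 mm wide, every 60 degrees round its rim. An aluminium deck turns above it and carries a brass six-socket lamp (up to 130 mm above the bench, within 86 mm of the axis). This point lies on the upright turning axis at bench height.
- turntable (a joint): Angle of the deck, rad: 0 at the start (plunger in a notch), growing anticlockwise seen from above; the next notch is at 1.047 (60 degrees), where the plunger has about 0.016 rad of play. The deck turns with light friction (about 0.1 N m) and stays where it is left.
- plunger_head (a point): Centre of the top of the plunger's black mushroom head, 40 mm across and 12 mm thick, upright, carried on a bracket of the deck 145 mm from the table axis, 105 mm above the bench when up. Moves with the deck and the plunger.
- plunger (a joint): How far the plunger is pressed down, m: 0 fully up (in a notch), 0.012 fully down. A spring pushes it up with 4 N at 0 and 7.5 N fully down. Below about 0.005 its tooth locks the deck in the notch; beyond that the deck can turn. Between notches the tooth slides under the plate and the released plunger stays about 0.005 down; it springs up by itself when it comes under a notch.
- push_post (a point): Centre of the top of a fixed steel post, 14 mm across, upright on the same bracket, 37 mm from the plunger's centre on the anticlockwise (leading) side; it rises from 69 to 135 mm above the bench, so 30 mm above the plunger head. Fingertips on the head that move anticlockwise drag the head or bear on this post; pushing the post alone turns the deck when the tooth is out of a notch.
- far_socket (a point): Foot of the lamp's socket opposite the plunger, 81 mm above the bench, 55 mm from the axis; turns with the deck.
- fitted_shade: Loose glass tube shade, 58 mm across, 95 mm tall, standing on the lamp round the far socket (up to 176 mm above the bench); origin at the centre of its underside. It rides round with the deck.
- shade_a: Bystander: open glass shade, 90 mm across, 130 mm tall, on the bench; origin at the centre of its underside.
- shade_b: Bystander: a second such glass shade.
- collar: Bystander: brass ring lying on the bench, 64 mm across, 20 mm high; origin at the centre of its underside.
- lamp_arm: Bystander: L-shaped brass lamp arm, foot 90 x 30 mm, 78 mm tall; origin under the centre of its foot.
- driver: Bystander: screwdriver lying on the bench.
- screw_jar: Bystander: glass jar, 60 mm across, 80 mm tall; origin at the centre of its underside.

How it is judged:
By the outcome, as a careful person would: the job done as asked, in the order asked, and still so for the second after the job is handed in, with the robot touching nothing.
It also fails if it takes over 42 s, if anything falls off the work surface, if the arm or the gripper's body presses on something with over 40 N, if the wrist force passes 120 N, or if a joint passes its speed limit or range.

ROBOT

A 7-joint arm with a two-finger parallel gripper is mounted at the origin on the work surface. World frame = base frame: x ahead of the robot, y to its left, z up, the work surface at z = 0. Lengths are in m, angles in rad, forces in N, time in s.
With the tool pointing down it reaches from about 0.425 to 0.875 m from the base axis. Payload 4.7 kg.
Tool frame: the origin (TCP) lies midway between the tips of the shut fingers; the grasp point (between the pads) lies 19 mm behind it; y points along the fingers, x is the direction in which the jaws open and shut, and the axes are right-handed (so a half turn about y gives the same grasp; the last joint's range is limited). The gripper opens to 87 mm and grips with 3 to 60 N. Pads are 19 mm wide; open, the fingers measure 117 mm over their backs; the gripper's body (75 mm by 190 mm) begins 51 mm behind the grasp point.
Start: joints at [1.189, 0.321, -0.07, 1.45, 0.023, 1.371, -0.057], TCP at [0.251, -0.6, 0.223] pointing down, gripper open.
Joint ranges: [-2.86, 2.86], [-0.3, 2.09], [-1.38, 1.24], [0.06, 2.45], [-1.56, 4.7], [0.09, 2.05], [-2.69, 2.69]. Speed limits (rad/s): [2.57, 2.57, 3.14, 3.14, 3.14, 3.14, 3.14].

INTERFACE

Orientations are given as a unit quaternion [x, y, z, w].
In Python, from rig import read_state, grab_frame, calibration, finish_job, look_for, outline_of gives the robot as it stands.
- The arm moves only by the shell command python3 -m handwheel 'ROWS'. ROWS is JSON, a list of rows, each an object of numbers: "dx", "dy", "dz": the shift along the tool's x, y, z scaled (see below); "rx", "ry", "rz": the turn, a rotation vector about the tool's x, y, z scaled (see below); "gripper": the gripper command: -1 is shut, 1 is fully open, values between are in proportion. A call has 1 to 5 rows; each row shifts and turns the pose as measured when the row begins, along the tool's axes as they then stand; what a row does not reach is not made up. The controller multiplies each number of a shift by 60 cm and each number of a turn by 0.08 rad. A row lasts 1/12 s, in which the tool goes at most 41.7 mm and 7.16 degrees, less where a joint would pass 70% of its speed; a pose out of reach is approached as far as the arm can. A call with a number of a shift or a turn outside -1 to 1 is refused whole. A call with a gripper value outside its range is refused whole. The fingers move at their own pace and stop on an object; the grip force is fixed at half the most. Time passes only in rows, so rows that do not move let the fingers close. It gives the time, the measured TCP pose, the force and the opening at its end, in the units of the state.
- read_state(): the state, without advancing time (a new reading comes with each control period).
- grab_frame(name): name is "side" or "top" or "wrist"; returns the picture (400x640x3 uint8, red, green, blue); there is no depth.
- calibration(name): a dict with "K" (3x3 intrinsics, pixels), "R" (3x3) and "t" (3): a world point X has camera coordinates R X + t. Camera axes: x right, y down, z forward; pixel columns grow to the right and rows downward; lengths in m; the calibration is good to about 2 mm. A picture is of the moment at which its call begins: read the wrist's pose just before it. calibration takes no time and is no camera call; for the wrist camera it gives the pose at the moment of the call.
- finish_job(): hands the job in, once; it reports no verdict.
Trained networks look in the newest picture that a camera, given by its name, has taken for a name from the list of things; names that differ only in an ending like _2 or _b are one class to them, and where a whole thing is asked for, a point or a joint stands for the part that bears it (a point fixed in the world has none). Each returns a list of dicts, best first, with "confidence" (0 to 1); they miss things now and then, are a little off and sometimes report something else, mostly with a low value. They report only what shows in the picture. A call takes as long as a camera call.
- look_for(camera, name): "rect" ([left, top, right, bottom] in pixels, round what is visible of it).
- outline_of(camera, name): "pixels" (400x640 bool, what is visible of it) and "rect" ([left, top, right, bottom] in pixels, round what is visible of it).
The state is a dict: "time": time; "joint_pos": joint angles; "dq": joint speeds; "joint_efforts": joint torques, N m; "ee_pos": TCP position; "ee_rot": TCP orientation; "wrist_force": force on the tool from outside, world axes, zero at the start; "ft_torque": the same for the moment, N m; "grip_width": finger opening in m.
Only numpy, scipy, OpenCV 4.12 (cv2) and the standard library are available. Lean on these libraries where they do the work, as an engineer would, in place of code of your own. Each camera call takes 0.05 s, during which the arm holds its last target. There are 200 camera calls.

## Working session

There is one attempt and no reset: what is moved stays moved. The work goes in short steps, Python scripts to look and compute and a shell command to move; the robot and the scene stay as the last step left them, time stands still between calls to the robot, and variables do not carry over. Pictures are saved under pics/ and viewed, about 8 in all and at most 12, crops included, and the job is handed in when it is done.

```bash
mkdir -p pics; ls
python3 - <<'E'
from rig import *
import cv2,numpy as np
s=read_state();print(s)
for c in("top","side"):
    f=grab_frame(c);cv2.imwrite(f"pics/{c}0.png",f[:,:,::-1])
    k=calibration(c);print(c,k)
    for n in("plunger_head","push_post","far_socket","fitted_shade","turntable"):
        for d in look_for(c,n)[:2]:print(n,np.round(d["rect"],1),round(d["confidence"],2))
E
```

```text
pics
{'time': 0.0, 'joint_pos': array([ 1.1890738 ,  0.32181545, -0.0700617 ,  1.45167629,  0.02264534,
        1.37080577, -0.05686251]), 'dq': array([ 0.00060574, -0.00121996, -0.00014532, -0.00176641, -0.00220466,
        0.00011585,  0.00045657]), 'joint_efforts': array([ 3.55221414e-05, -4.91278875e+01, -4.03852919e-01, -3.12528098e+01,
       -6.38312730e-02,  4.37935092e-02,  1.87374853e-04]), 'ee_pos': array([ 0.25032903, -0.59925898,  0.22146562]), 'ee_rot': array([-0.58823069,  0.39250482, -0.3913199 ,  0.58889164]), 'wrist_force': array([ 0.0428514 ,  0.49178458, -1.05116957]), 'ft_torque': array([0.0478599 , 0.00430698, 0.01903444]), 'grip_width': 0.08703432209163478}
top {'K': array([[423.22851515,   0.        , 323.03763364],
       [  0.        , 423.22851515, 200.34677   ],
       [  0.        ,   0.        ,   1.        ]]), 'R': array([[-0.01274543, -0.99985402, -0.01137908],
       [-0.99708088,  0.0135652 , -0.07513785],
       [ 0.07528124,  0.0103882 , -0.99710823]]), 't': array([0.02508076, 0.49176815, 1.07723777])}
plunger_head [250.6 196.3 269.2 214.6] 0.54
p
[... 205 characters left out ...]
0.92
side {'K': array([[368.8582484 ,   0.        , 322.43748489],
       [  0.        , 368.8582484 , 200.74956694],
       [  0.        ,   0.        ,   1.        ]]), 'R': array([[-9.93225536e-01, -1.16201249e-01,  5.52018991e-04],
       [-5.98905744e-02,  5.07829804e-01, -8.59373033e-01],
       [ 9.95798883e-02, -8.53584302e-01, -5.11348889e-01]]), 't': array([0.49821752, 0.10495492, 1.15280734])}
plunger_head [318.1 224.2 331.2 234.5] 0.57
push_post [263.2 187.1 341.9 251.3] 0.71
push_post [293.8 253.5 338.1 320. ] 0.41
far_socket [261.8 185.5 343.2 248.4] 0.65
fitted_shade [278.3 172.3 296.4 209.3] 0.96
turntable [258.7 189.5 343.  249.2] 0.9
turntable [318.3 224.  330.7 232.9] 0.69
```

Run:
```python
import cv2
a=cv2.imread("pics/top0.png")[80:280,200:520]
cv2.imwrite("pics/a.png",cv2.resize(a,(800,500),interpolation=cv2.INTER_CUBIC))
a=cv2.imread("pics/side0.png")[120:340,180:500]
cv2.imwrite("pics/b.png",cv2.resize(a,(800,550),interpolation=cv2.INTER_CUBIC))
```

```text
(no output)
```

View pics/a.png

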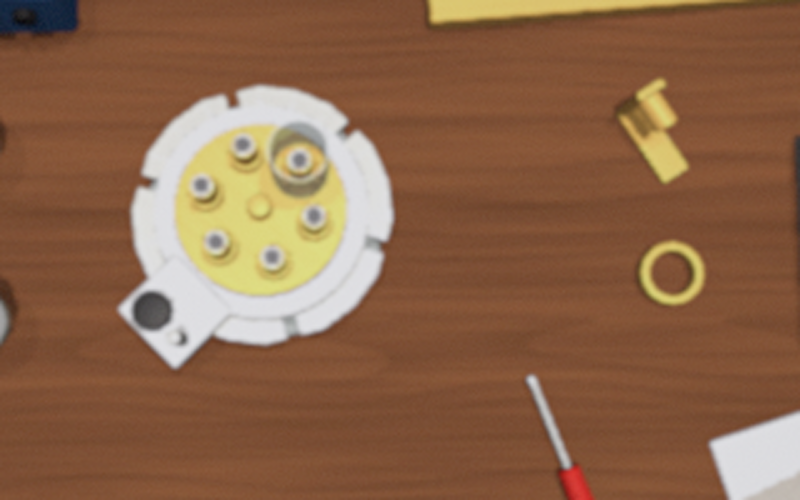

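View pics/b.png

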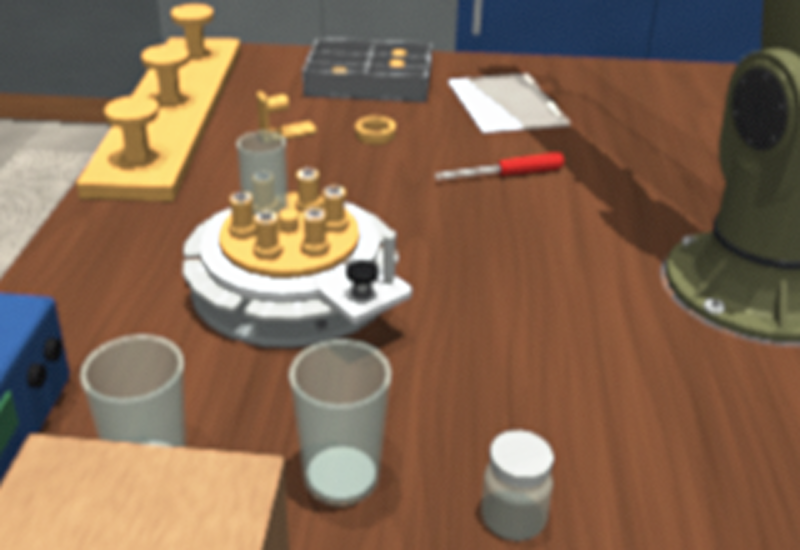

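The top crop shows the head at crop (153,311), i.e. image (261,204). The post top is at crop (180,338), and the lamp centre at about (260,208). The shade stands on the upper-right socket. In the side crop the head is at (362,272), the post is to its right, and the glass shades are at y > table.

```bash
cat > h.py <<'E'
from rig import *
import cv2,numpy as np
from scipy.spatial.transform import Rotation as Ro
def back(c,u,v,z):
    k=calibration(c);R,t=k["R"],k["t"];C=-R.T@t
    d=R.T@np.linalg.inv(k["K"])@np.array([u,v,1.]);return C+d*(z-C[2])/d[2]
def proj(c,X):
    k=calibration(c);p=k["K"]@(k["R"]@np.asarray(X)+k["t"]);return p[:2]/p[2]
E
python3 - <<'E'
from h import *
np.set_printoptions(precision=4,suppress=True)
f=cv2.cvtColor(grab_frame("top"),cv2.COLOR_RGB2GRAY)
h=back("top",261.2,204.4,.105);p=back("top",271.3,214.2,.135)
print("head",h,"post",p,np.linalg.norm((h-p)[:2]))
# head dark blob
m=(f[190:222,242:280]<75).astype('uint8');n,l,st,ce=cv2.connectedComponentsWithStats(m);print(st,ce+[242,190])
b=[o for o in outline_of("side","plunger_head")[:1]]
g=cv2.cvtColor(grab_frame("side"),cv2.COLOR_RGB2GRAY)
print("head side", proj("side",h))
# sockets tops (crop px) z=.13? fit circle centre
S=np.array([[243,145],[299,159],[314,215],[272,257],[216,241],[201,185]])/2.5+[200,80]
P=np.array([back("top",*s,.125) for s in S]);print("axis",P.mean(0),np.linalg.norm(P-P.mean(0),axis=1))
# brass rim disc
N=np.array([[232,100],[347,130],[148,182],[375,242],[290,325]])/2.5+[200,80]
Q=np.array([back("top",*s,.05)[:2] for s in N])
A=np.c_[2*Q,np.ones(5)];x=np.linalg.lstsq(A,(Q**2).sum(1),rcond=None)[0];print("axis2",x[:2],np.sqrt(x[2]+x[0]**2+x[1]**2))
c=P.mean(0)
d=(h-c)[:2];print(np.linalg.norm(d),np.degrees(np.arctan2(d[1],d[0])))
s=read_state();print(Ro.from_quat(s["ee_rot"]).as_matrix())
for c in("top","side"):
  for n in("shade_a","collar","lamp_arm","driver","screw_jar"):
    for o in look_for(c,n)[:2]:
      r=o["rect"]; print(c,n,round(o["confidence"],2),back(c,(r[0]+r[2])/2,r[3],0)[:2],r)
E
```

```text
head [0.4778 0.1654 0.105 ] post [0.4528 0.1374 0.135 ] 0.03761264921243477
[[   0    0   38   32 1176]
 [  12    8   11   11   39]
 [  24   11    1    1    1]] [[260.6029 205.6344]
 [257.2564 201.5641]
 [266.     201.    ]]
head side [324.069  226.4688]
axis [0.5798 0.0635 0.125 ] [0.0546 0.0554 0.0551 0.0556 0.0548 0.0554]
axis2 [0.5817 0.0635] 0.11921134543670225
0.1441461467345892 134.99748342079823
[[ 0.3856  0.      0.9227]
 [-0.9227 -0.0001  0.3856]
 [ 0.0001 -1.     -0.    ]]
top shade_a 0.95 [0.6249 0.4113] [145.8, 109.4, 204.7, 153.2]
top shade_a 0.72 [0.4327 0.3949] [155.8, 187.4, 205.1, 225.3]
top collar 0.8 [ 0.4824 -0.3563] [451.2, 179.2, 481.0, 202.6]
top lamp_arm 0.91 [ 0.6138 -0.3497] [448.3, 114.5, 475.1, 153.1]
top driver 0.94 [ 0.2169 -0.2512] [410.5, 232.8, 447.8, 305.9]
top screw_jar 0.56 [0.2709 0.4063] [158.2, 258.2, 192.4, 287.6]
side shade_a 0.72 [0.4703 0.4057] [292.9, 257.0, 338.1, 323.0]
side shade_a 0.68 [0.6787 0.3587] [213.8, 255.6, 255.5, 300.2]
side collar 0.72 [ 0.5048 -0.3289] [323.6, 168.4, 338.7, 177.8]
side lamp_arm 0.53 [ 0.6478 -0.3076] [287.6, 159.2, 302.7, 178.3]
side driver 0.66 [ 0.2663 -0.257 ] [379.3, 179.2, 404.6, 189.8]
```

```bash
python3 -m handwheel '[{"dx":-0.0333,"dz":0.05,"gripper":-1},{"dx":-0.0333,"dz":0.05,"gripper":-1},{"dx":-0.0333,"dz":0.05,"gripper":-1},{"dx":-0.0333,"dz":0.05,"gripper":-1},{"dx":-0.0333,"dz":0.05,"gripper":-1}]'
python3 -m handwheel '[{"dx":-0.0333,"dz":0.05,"gripper":-1},{"dx":-0.0333,"dz":0.05,"gripper":-1},{"dx":-0.0333,"dz":0.05,"gripper":-1},{"dx":-0.0333,"dz":0.05,"gripper":-1},{"dx":-0.0333,"dz":0.05,"gripper":-1}]'
python3 -m handwheel '[{"ry":-1,"gripper":-1},{"ry":-1,"gripper":-1},{"ry":-1,"gripper":-1},{"ry":-1,"gripper":-1},{"ry":-1,"gripper":-1}]'
python3 - <<'E'
from h import *
s=read_state();print(s["ee_pos"],s["wrist_force"],s["grip_width"]);print(Ro.from_quat(s["ee_rot"]).as_matrix())
E
```

```text
[ 0.25058231 -0.59977271  0.22258411] [ 0.37951543 -0.20518327  0.59337888] 0.08709776367015887
[[ 3.85580837e-01 -1.74408453e-05  9.22674058e-01]
 [-9.22674056e-01 -8.07204282e-05  3.85580834e-01]
 [ 6.77537894e-05 -9.99999997e-01 -4.72164658e-05]]$[0]: bad value
$[0]: bad value
$[0]: bad value
```

```bash
python3 -m handwheel '[{"dx":-0.0333,"dy":0.0,"dz":0.05,"rx":0.0,"ry":0.0,"rz":0.0,"gripper":-1.0}]'; python3 -m handwheel --help | head -20
```

```text
time: 1.33
ee_pos: [0.2637, -0.5751, 0.2218]
ee_rot: [0.588, -0.396, 0.395, -0.584]
wrist_force: [-1.1, -0.4, -0.4]
grip_width: 0.0849invalid input: not JSON, or not a number
```

```bash
python3 -m handwheel '[{"dx":-0.035,"dy":0,"dz":0.055,"rx":0,"ry":0,"rz":0,"gripper":-1},{"dx":-0.035,"dy":0,"dz":0.055,"rx":0,"ry":0,"rz":0,"gripper":-1},{"dx":-0.035,"dy":0,"dz":0.055,"rx":0,"ry":0,"rz":0,"gripper":-1},{"dx":-0.035,"dy":0,"dz":0.055,"rx":0,"ry":0,"rz":0,"gripper":-1},{"dx":-0.035,"dy":0,"dz":0.055,"rx":0,"ry":0,"rz":0,"gripper":-1}]'
python3 -m handwheel '[{"dx":-0.035,"dy":0,"dz":0.055,"rx":0,"ry":0,"rz":0,"gripper":-1},{"dx":-0.035,"dy":0,"dz":0.055,"rx":0,"ry":0,"rz":0,"gripper":-1},{"dx":-0.035,"dy":0,"dz":0.055,"rx":0,"ry":0,"rz":0,"gripper":-1},{"dx":-0.035,"dy":0,"dz":0.055,"rx":0,"ry":0,"rz":0,"gripper":-1},{"dx":0,"dy":0,"dz":0,"rx":0,"ry":0,"rz":0,"gripper":-1}]'
python3 -m handwheel '[{"dx":0,"dy":0,"dz":0,"rx":0,"ry":-1,"rz":0,"gripper":-1},{"dx":0,"dy":0,"dz":0,"rx":0,"ry":-1,"rz":0,"gripper":-1},{"dx":0,"dy":0,"dz":0,"rx":0,"ry":-1,"rz":0,"gripper":-1},{"dx":0,"dy":0,"dz":0,"rx":0,"ry":-1,"rz":0,"gripper":-1},{"dx":0,"dy":0,"dz":0,"rx":0,"ry":-1,"rz":0,"gripper":-1}]'
cat >> h.py <<'E'
def st():
    s=read_state();M=Ro.from_quat(s["ee_rot"]).as_matrix()
    print("t",round(s["time"],2),"p",np.round(s["ee_pos"],4),"f",np.round(s["wrist_force"],1),"a",round(np.degrees(np.arctan2(M[1,0],M[0,0])),1),"y",np.round(M[:,1],3),"w",round(s["grip_width"],3))
    return s["ee_pos"],M
def to(*g):
    p,M=st();print("units to goal",np.round(M.T@(np.array(g)-p)/.6,4))
E
python3 -c "
from h import *
to(.47,.157,.2)"
```

```text
time: 1.75
ee_pos: [0.3775, -0.4135, 0.2202]
ee_rot: [0.587, -0.399, 0.398, -0.581]
wrist_force: [0.6, 0.3, -0.8]
grip_width: 0.0551
time: 2.17
ee_pos: [0.4787, -0.2711, 0.2208]
ee_rot: [0.588, -0.394, 0.396, -0.585]
wrist_force: [0.6, 0.6, 0.7]
grip_width: 0.0218
time: 2.58
ee_pos: [0.4817, -0.2659, 0.2217]
ee_rot: [0.658, -0.26, 0.263, -0.656]
wrist_force: [0.0, -0.4, 0.4]
grip_width: 0.0009
t 2.58 p [ 0.4817 -0.2659  0.2217] f [ 0.  -0.4  0.4] a -43.4 y [ 0.002 -0.005 -1.   ] w 0.001
units to goal [-0.4987  0.0329  0.4988]
```

```bash
python3 -m handwheel '[{"dx":-0.044,"dy":0,"dz":0.044,"rx":0,"ry":0,"rz":0,"gripper":-1},{"dx":-0.044,"dy":0,"dz":0.044,"rx":0,"ry":0,"rz":0,"gripper":-1},{"dx":-0.044,"dy":0,"dz":0.044,"rx":0,"ry":0,"rz":0,"gripper":-1},{"dx":-0.044,"dy":0,"dz":0.044,"rx":0,"ry":0,"rz":0,"gripper":-1},{"dx":-0.044,"dy":0,"dz":0.044,"rx":0,"ry":0,"rz":0,"gripper":-1}]'
python3 -m handwheel '[{"dx":-0.044,"dy":0,"dz":0.044,"rx":0,"ry":-0.3,"rz":0,"gripper":-1},{"dx":-0.044,"dy":0,"dz":0.044,"rx":0,"ry":0,"rz":0,"gripper":-1},{"dx":-0.044,"dy":0,"dz":0.044,"rx":0,"ry":0,"rz":0,"gripper":-1},{"dx":-0.044,"dy":0,"dz":0.044,"rx":0,"ry":0,"rz":0,"gripper":-1},{"dx":-0.02,"dy":0,"dz":0.02,"rx":0,"ry":0,"rz":0,"gripper":-1}]'
python3 -m handwheel '[{"dx":0,"dy":0,"dz":0,"rx":0,"ry":0,"rz":0,"gripper":-1}]'
python3 -c "
from h import *
to(.472,.158,.15)"
```

```text
time: 3.0
ee_pos: [0.4752, -0.0853, 0.22]
ee_rot: [0.657, -0.264, 0.269, -0.653]
wrist_force: [0.4, 0.5, 0.3]
grip_width: 0.0006
time: 3.42
ee_pos: [0.468, 0.0924, 0.2201]
ee_rot: [0.661, -0.253, 0.261, -0.657]
wrist_force: [1.2, 0.6, 0.3]
grip_width: 0.001
time: 3.5
ee_pos: [0.4674, 0.0971, 0.2206]
ee_rot: [0.661, -0.25, 0.258, -0.658]
wrist_force: [-0.3, -0.1, -0.7]
grip_width: 0.0002
t 3.5 p [0.4674 0.0971 0.2206] f [-0.3 -0.1 -0.7] a -42.2 y [ 0.009 -0.008 -1.   ] w 0.0
units to goal [-0.0638  0.1169  0.0803]
```

```bash
python3 -m handwheel '[{"dx":-0.035,"dy":0,"dz":0.042,"rx":0,"ry":-0.3,"rz":0,"gripper":-1},{"dx":-0.026,"dy":0.01,"dz":0.033,"rx":0,"ry":-0.3,"rz":0,"gripper":-1},{"dx":0,"dy":0.05,"dz":0,"rx":0,"ry":0,"rz":0,"gripper":-1},{"dx":0,"dy":0.05,"dz":0,"rx":0,"ry":0,"rz":0,"gripper":-1},{"dx":0,"dy":0,"dz":0,"rx":0,"ry":0,"rz":0,"gripper":-1}]'
python3 - <<'E'
from h import *
to(.472,.158,.12)
for c in("top","side"):
    f=grab_frame(c);u,v=proj(c,[.472,.158,.12]).astype(int)
    cv2.imwrite(f"pics/c_{c}.png",cv2.resize(f[max(v-60,0):v+60,u-80:u+80,::-1],(640,480),interpolation=cv2.INTER_CUBIC));print(u,v)
a=np.hstack([cv2.imread(f"pics/c_{c}.png")[:, 120:520] for c in("top","side")]);cv2.imwrite("pics/c.png",a)
E
```

```text
time: 3.92
ee_pos: [0.4739, 0.1545, 0.1552]
ee_rot: [0.667, -0.231, 0.245, -0.665]
wrist_force: [-1.2, -1.2, -0.9]
grip_width: 0.0004
t 3.92 p [0.4739 0.1545 0.1552] f [-1.2 -1.2 -0.9] a -39.3 y [ 0.017 -0.01  -1.   ] w 0.0
units to goal [-0.0073  0.0586  0.0023]
263 206
326 220
```

View pics/c.png

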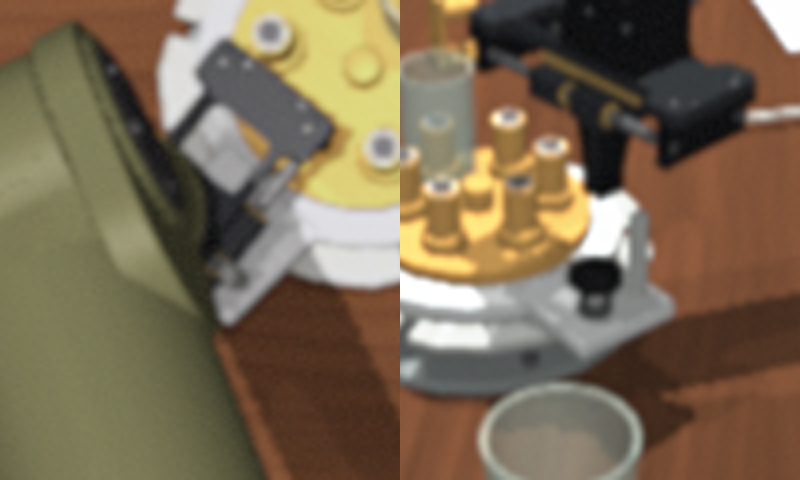

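Right half of the picture: the shut fingertips at (605,190) hang just above the head at (595,275), on the post side. I'll descend and press.

```bash
python3 -m handwheel '[{"dx":-0.007,"dy":0.02,"dz":0.002,"rx":0,"ry":0,"rz":0,"gripper":-1},{"dx":-0.001,"dy":0.025,"dz":0,"rx":0,"ry":0,"rz":0,"gripper":-1},{"dx":0,"dy":0.02,"dz":0,"rx":0,"ry":0,"rz":0,"gripper":-1},{"dx":0,"dy":0.008,"dz":0,"rx":0,"ry":0,"rz":0,"gripper":-1},{"dx":0,"dy":0,"dz":0,"rx":0,"ry":0,"rz":0,"gripper":-1}]'
python3 -c "
from h import *
to(.472,.158,.096)"
```

```text
time: 4.43
ee_pos: [0.4799, 0.1564, 0.1192]
ee_rot: [-0.664, 0.228, -0.253, 0.666]
wrist_force: [-0.2, -0.6, 0.1]
grip_width: 0.0003
t 4.43 p [0.4799 0.1564 0.1192] f [-0.2 -0.6  0.1] a -39.8 y [ 0.034 -0.009 -0.999] w 0.0
units to goal [-0.0131  0.0382 -0.007 ]
```

```bash
python3 -m handwheel '[{"dx":-0.007,"dy":0.0,"dz":-0.004,"rx":-0.1,"ry":0,"rz":0.2,"gripper":-1},{"dx":-0.007,"dy":0,"dz":-0.003,"rx":-0.1,"ry":0,"rz":0.2,"gripper":-1},{"dx":0,"dy":0,"dz":0,"rx":0,"ry":0,"rz":0,"gripper":-1}]'
cat >> h.py <<'E'
def lvl():
    s=read_state();M=Ro.from_quat(s["ee_rot"]).as_matrix()
    print("level r",np.round(M.T@np.cross(M[:,1],[0,0,-1])/.08,2),"q",np.round(s["joint_pos"],2))
E
python3 -c "
from h import *
to(.472,.158,.096);lvl()"
```

```text
time: 4.68
ee_pos: [0.4707, 0.1585, 0.1202]
ee_rot: [0.665, -0.242, 0.24, -0.664]
wrist_force: [0.0, 0.5, 0.2]
grip_width: 0.0008
t 4.68 p [0.4707 0.1585 0.1202] f [0.  0.5 0.2] a -39.9 y [-0.003 -0.    -1.   ] w 0.001
units to goal [0.0023 0.0403 0.0008]
level r [ 0.02 -0.   -0.02] q [ 0.37  0.14 -0.79  1.93  0.11  1.12 -1.16]
```

```bash
python3 -m handwheel '[{"dx":0.001,"dy":0.01,"dz":0,"rx":0,"ry":0,"rz":0,"gripper":-1},{"dx":0,"dy":0.01,"dz":0,"rx":0,"ry":0,"rz":0,"gripper":-1},{"dx":0,"dy":0.008,"dz":0,"rx":0,"ry":0,"rz":0,"gripper":-1},{"dx":0,"dy":0.007,"dz":0,"rx":0,"ry":0,"rz":0,"gripper":-1},{"dx":0,"dy":0.004,"dz":0,"rx":0,"ry":0,"rz":0,"gripper":-1}]'
python3 -c "
from h import *
to(.472,.158,.096);lvl()"
```

```text
time: 5.1
ee_pos: [0.4732, 0.1587, 0.0972]
ee_rot: [-0.664, 0.241, -0.242, 0.665]
wrist_force: [-0.7, -0.8, 4.4]
grip_width: 0.0005
t 5.1 p [0.4732 0.1587 0.0972] f [-0.7 -0.8  4.4] a -39.9 y [ 0.001  0.001 -1.   ] w 0.0
units to goal [-0.0007  0.002  -0.0022]
level r [-0.02 -0.    0.01] q [ 0.36  0.17 -0.79  1.95  0.14  1.08 -1.18]
```

```bash
python3 -m handwheel '[{"dx":0,"dy":0.003,"dz":0,"rx":0,"ry":0,"rz":0,"gripper":-1},{"dx":0,"dy":0.001,"dz":-0.008,"rx":0,"ry":-0.4,"rz":0,"gripper":-1},{"dx":0,"dy":0.001,"dz":-0.008,"rx":0,"ry":-0.4,"rz":0,"gripper":-1},{"dx":0,"dy":0.001,"dz":-0.008,"rx":0,"ry":-0.4,"rz":0,"gripper":-1},{"dx":0,"dy":0.001,"dz":-0.008,"rx":0,"ry":-0.4,"rz":0,"gripper":-1}]'
cat >> h.py <<'E'
C=np.array([.5805,.0635])
def pol():
    p=read_state()["ee_pos"];d=p[:2]-C;th=np.degrees(np.arctan2(d[1],d[0]))%360
    print("r",round(np.hypot(*d),4),"th",round(th,1),"deck if on post ~",round(th-135-8,1))
E
python3 -c "
from h import *
st();lvl();pol()"
```

```text
time: 5.52
ee_pos: [0.4647, 0.1484, 0.0953]
ee_rot: [-0.676, 0.193, -0.198, 0.683]
wrist_force: [-0.9, 1.2, 5.5]
grip_width: 0.0007
t 5.52 p [0.4647 0.1484 0.0953] f [-0.9  1.2  5.5] a -32.1 y [ 0.009  0.008 -1.   ] w 0.001
level r [-0.14  0.    0.04] q [ 0.4   0.14 -0.8   1.98  0.11  1.06 -1.01]
r 0.1436 th 143.7 deck if on post ~ 0.7
```

```bash
python3 -m handwheel '[{"dx":0,"dy":0,"dz":-0.008,"rx":-0.1,"ry":-0.2,"rz":0,"gripper":-1},{"dx":0,"dy":0,"dz":-0.008,"rx":0,"ry":-0.2,"rz":0,"gripper":-1},{"dx":0,"dy":0.001,"dz":-0.008,"rx":0,"ry":-0.4,"rz":0,"gripper":-1},{"dx":0,"dy":0.001,"dz":-0.008,"rx":0,"ry":-0.4,"rz":0,"gripper":-1}]'
python3 - <<'E'
from h import *
st();lvl();pol()
f=grab_frame("side");g=grab_frame("top")
u,v=308,212
a=f[v-60:v+60,u-50:u+50];b=g[140:260,235:335]
cv2.imwrite("pics/d.png",cv2.resize(np.hstack([b,a])[:,:,::-1],(800,480),interpolation=cv2.INTER_CUBIC))
E
```

```text
time: 5.85
ee_pos: [0.4567, 0.1363, 0.0966]
ee_rot: [-0.686, 0.157, -0.163, 0.692]
wrist_force: [-1.1, 1.7, 5.3]
grip_width: 0.0001
t 5.85 p [0.4567 0.1363 0.0966] f [-1.1  1.7  5.3] a -26.1 y [ 0.01   0.006 -1.   ] w 0.0
level r [-0.13 -0.    0.08] q [ 0.43  0.1  -0.8   2.01  0.08  1.05 -0.86]
r 0.1436 th 149.5 deck if on post ~ 6.5
```

View pics/d.png

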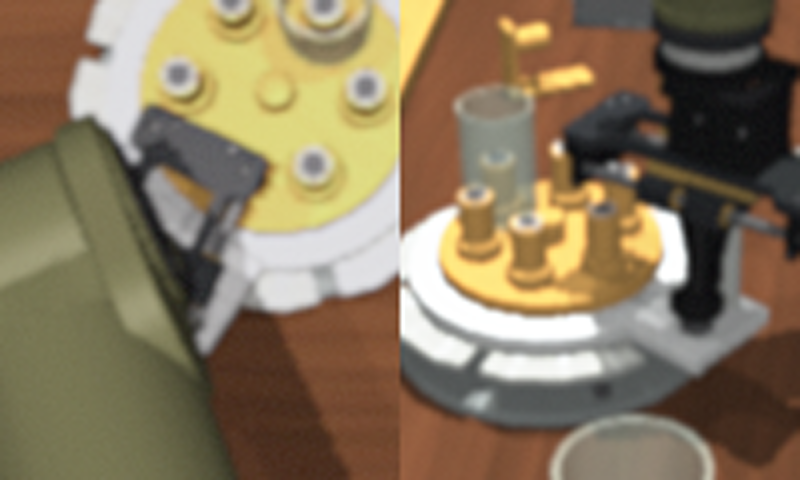

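The right half shows the fingers on the head at (695,300), against or near the post. The deck has already turned a little, with the plunger down. I'll add a deck-angle measurement from the top camera.

```bash
cat >> h.py <<'E'
def polar(f):
    k=calibration("top");az=np.radians(np.arange(0,360,.25));r=np.arange(.042,.068,.0006)
    X=np.stack([C[0]+r[:,None]*np.cos(az),C[1]+r[:,None]*np.sin(az),np.full((len(r),len(az)),.125)],-1)
    p=(X@k["R"].T+k["t"])@k["K"].T;p=(p[...,:2]/p[...,2:]).astype(np.float32)
    return cv2.remap(f,p[...,0],p[...,1],cv2.INTER_LINEAR).astype(float).mean(-1)
def deck():
    A=polar(cv2.imread("pics/top0.png"));g=grab_frame("top");B=polar(np.ascontiguousarray(g[:,:,::-1]))
    idx=np.r_[0:4*60,4*260:4*360]; sc=[]
    for s in range(-20,300):
        sc.append(np.corrcoef(np.roll(A,s,1)[:,idx].ravel(),B[:,idx].ravel())[0,1])
    sc=np.array(sc);o=np.argsort(sc)[::-1][:1];print("deck deg",(o-20)/4,"corr",sc[o].round(3));return g
E
python3 -c "
from h import *
deck();st()"
```

```text
deck deg [11.5] corr [0.954]
t 6.0 p [0.4561 0.1353 0.0963] f [-1.8  0.9  4.9] a -26.3 y [ 0.009  0.005 -1.   ] w 0.001
```

```bash
python3 -m handwheel '[{"dx":0,"dy":0,"dz":-0.009,"rx":-0.13,"ry":-0.43,"rz":0.08,"gripper":-1},{"dx":0,"dy":0.001,"dz":-0.009,"rx":0,"ry":-0.43,"rz":0,"gripper":-1},{"dx":0,"dy":0.001,"dz":-0.009,"rx":0,"ry":-0.43,"rz":0,"gripper":-1},{"dx":0,"dy":0.001,"dz":-0.009,"rx":0,"ry":-0.43,"rz":0,"gripper":-1},{"dx":0,"dy":0.001,"dz":-0.009,"rx":0,"ry":-0.43,"rz":0,"gripper":-1}]'
python3 -c "
from h import *
st();lvl();pol();deck()"
```

```text
time: 6.42
ee_pos: [0.447, 0.1165, 0.0964]
ee_rot: [-0.698, 0.096, -0.097, 0.702]
wrist_force: [-2.3, 0.9, 5.9]
grip_width: 0.0004
t 6.42 p [0.447  0.1165 0.0964] f [-2.3  0.9  5.9] a -15.7 y [ 0.002  0.005 -1.   ] w 0.0
level r [-0.07 -0.    0.01] q [ 0.48  0.07 -0.8   2.03  0.05  1.06 -0.62]
r 0.1436 th 158.3 deck if on post ~ 15.3
deck deg [20.] corr [0.908]
```

```bash
python3 -m handwheel '[{"dx":0,"dy":0.001,"dz":-0.009,"rx":-0.06,"ry":-0.2,"rz":0,"gripper":-1},{"dx":0,"dy":0.001,"dz":-0.009,"rx":0,"ry":-0.3,"rz":0,"gripper":-1},{"dx":0,"dy":0.001,"dz":-0.009,"rx":0,"ry":-0.3,"rz":0,"gripper":-1},{"dx":0,"dy":0.001,"dz":-0.009,"rx":0,"ry":-0.35,"rz":0,"gripper":-1},{"dx":0,"dy":0.001,"dz":-0.009,"rx":0,"ry":-0.35,"rz":0,"gripper":-1}]'
python3 -c "
from h import *
st();lvl();pol();deck()"
```

```text
time: 6.88
ee_pos: [0.4405, 0.0941, 0.0952]
ee_rot: [-0.703, 0.05, -0.051, 0.707]
wrist_force: [-1.7, 1.1, 6.5]
grip_width: 0.0004
t 6.88 p [0.4405 0.0941 0.0952] f [-1.7  1.1  6.5] a -8.2 y [ 0.001  0.005 -1.   ] w 0.0
level r [-0.07 -0.    0.01] q [ 0.52  0.04 -0.79  2.06  0.03  1.05 -0.43]
r 0.1434 th 167.7 deck if on post ~ 24.7
deck deg [29.25] corr [0.849]
```

```bash
python3 -m handwheel '[{"dx":0,"dy":0,"dz":-0.009,"rx":-0.06,"ry":-0.4,"rz":0,"gripper":-1},{"dx":0,"dy":0,"dz":-0.009,"rx":0,"ry":-0.4,"rz":0,"gripper":-1},{"dx":0,"dy":0.001,"dz":-0.009,"rx":0,"ry":-0.4,"rz":0,"gripper":-1},{"dx":0,"dy":0.001,"dz":-0.008,"rx":0,"ry":-0.4,"rz":0,"gripper":-1},{"dx":0,"dy":0,"dz":0,"rx":0,"ry":0,"rz":0,"gripper":-1}]'
python3 -c "
from h import *
st();lvl();pol();deck()"
```

```text
time: 7.35
ee_pos: [0.4376, 0.0739, 0.0954]
ee_rot: [-0.707, 0.002, -0.002, 0.707]
wrist_force: [-1.9, -1.9, 5.2]
grip_width: 0.0003
t 7.35 p [0.4376 0.0739 0.0954] f [-1.9 -1.9  5.2] a -0.3 y [-0.001  0.001 -1.   ] w 0.0
level r [-0.01  0.   -0.01] q [ 0.54  0.02 -0.77  2.07  0.02  1.06 -0.24]
r 0.1433 th 175.8 deck if on post ~ 32.8
deck deg [37.75] corr [0.782]
```

```bash
python3 -m handwheel '[{"dx":0,"dy":-0.012,"dz":0,"rx":0,"ry":0,"rz":0,"gripper":-1},{"dx":0,"dy":-0.016,"dz":0,"rx":0,"ry":0,"rz":0,"gripper":-1},{"dx":0,"dy":-0.005,"dz":-0.008,"rx":0,"ry":-0.2,"rz":0,"gripper":-1},{"dx":0,"dy":0,"dz":-0.006,"rx":0,"ry":-0.2,"rz":0,"gripper":-1},{"dx":0,"dy":0,"dz":0,"rx":0,"ry":0,"rz":0,"gripper":-1}]'
python3 -c "
from h import *
st();lvl();pol();deck()"
```

```text
time: 7.82
ee_pos: [0.4378, 0.0669, 0.1178]
ee_rot: [-0.706, -0.01, 0.01, 0.708]
wrist_force: [-0.8, 0.5, 0.3]
grip_width: 0.0003
t 7.82 p [0.4378 0.0669 0.1178] f [-0.8  0.5  0.3] a 1.6 y [ 0.     0.003 -1.   ] w 0.0
level r [-0.03  0.    0.  ] q [ 0.56 -0.02 -0.75  2.05 -0.01  1.1  -0.16]
r 0.1428 th 178.6 deck if on post ~ 35.6
deck deg [37.75] corr [0.793]
```

```bash
python3 -m handwheel '[{"dx":0,"dy":0.003,"dz":-0.008,"rx":0,"ry":-0.3,"rz":0,"gripper":-1},{"dx":0,"dy":0.003,"dz":-0.008,"rx":0,"ry":-0.3,"rz":0,"gripper":-1},{"dx":0,"dy":0,"dz":-0.008,"rx":0,"ry":-0.3,"rz":0,"gripper":-1},{"dx":0,"dy":0,"dz":-0.008,"rx":0,"ry":-0.4,"rz":0,"gripper":-1},{"dx":0,"dy":0,"dz":-0.007,"rx":0,"ry":-0.4,"rz":0,"gripper":-1}]'
python3 -c "
from h import *
st();lvl();pol();deck()"
```

```text
time: 8.28
ee_pos: [0.439, 0.0509, 0.1155]
ee_rot: [-0.701, -0.061, 0.06, 0.708]
wrist_force: [-1.1, 2.5, 0.1]
grip_width: 0.0004
t 8.28 p [0.439  0.0509 0.1155] f [-1.1  2.5  0.1] a 9.8 y [ 0.     0.011 -1.   ] w 0.0
level r [-0.13 -0.    0.02] q [ 0.58 -0.02 -0.73  2.05 -0.02  1.1   0.03]
r 0.142 th 185.1 deck if on post ~ 42.1
deck deg [44.75] corr [0.741]
```

```bash
python3 -m handwheel '[{"dx":0,"dy":0.001,"dz":-0.008,"rx":-0.1,"ry":-0.2,"rz":0,"gripper":-1},{"dx":0,"dy":0,"dz":-0.008,"rx":0,"ry":-0.3,"rz":0,"gripper":-1},{"dx":0,"dy":0,"dz":-0.008,"rx":0,"ry":-0.3,"rz":0,"gripper":-1},{"dx":0,"dy":0,"dz":-0.005,"rx":0,"ry":-0.3,"rz":0,"gripper":-1},{"dx":0,"dy":0,"dz":0,"rx":0,"ry":0,"rz":0,"gripper":-1}]'
python3 -c "
from h import *
deck();st();lvl();pol()"
```

```text
time: 8.75
ee_pos: [0.4415, 0.0361, 0.1151]
ee_rot: [-0.699, -0.094, 0.094, 0.702]
wrist_force: [-1.1, 0.8, 1.3]
grip_width: 0.0006
deck deg [51.] corr [0.69]
t 8.8 p [0.4415 0.0361 0.1151] f [-0.4 -0.  -0.1] a 15.2 y [-0.001  0.004 -1.   ] w 0.001
level r [-0.05  0.    0.  ] q [ 0.59 -0.01 -0.72  2.05 -0.01  1.1   0.14]
r 0.1417 th 191.1 deck if on post ~ 48.1
```

```bash
python3 -m handwheel '[{"dx":0.0005,"dy":0,"dz":-0.007,"rx":0,"ry":-0.2,"rz":0,"gripper":-1},{"dx":0,"dy":0,"dz":-0.007,"rx":0,"ry":-0.3,"rz":0,"gripper":-1},{"dx":0,"dy":0,"dz":-0.006,"rx":0,"ry":-0.3,"rz":0,"gripper":-1},{"dx":0,"dy":0,"dz":-0.004,"rx":0,"ry":-0.2,"rz":0,"gripper":-1},{"dx":0,"dy":0,"dz":0,"rx":0,"ry":0,"rz":0,"gripper":-1}]'
python3 -c "
from h import *
deck();st();lvl();pol()"
```

```text
time: 9.22
ee_pos: [0.4446, 0.0237, 0.115]
ee_rot: [-0.694, -0.122, 0.125, 0.698]
wrist_force: [-1.1, 1.2, -1.0]
grip_width: 0.0002
deck deg [56.75] corr [0.655]
t 9.27 p [0.4446 0.0237 0.115 ] f [-1.  -0.1 -0.2] a 20.1 y [-0.004  0.004 -1.   ] w 0.001
level r [-0.07  0.   -0.03] q [ 0.6  -0.   -0.7   2.04 -0.01  1.1   0.25]
r 0.1416 th 196.3 deck if on post ~ 53.3
```

```bash
for i in 1; do python3 -m handwheel '[{"dx":0,"dy":0,"dz":-0.0035,"rx":0,"ry":-0.1,"rz":0,"gripper":-1},{"dx":0,"dy":0,"dz":-0.0035,"rx":0,"ry":-0.1,"rz":0,"gripper":-1},{"dx":0,"dy":0,"dz":0,"rx":0,"ry":0,"rz":0,"gripper":-1}]'; done
python3 -c "
from h import *
deck();st();pol();print([ (o['rect'],o['confidence']) for o in look_for('top','plunger_head')])"
```

```text
time: 9.52
ee_pos: [0.4458, 0.0202, 0.115]
ee_rot: [-0.693, -0.128, 0.131, 0.697]
wrist_force: [-1.0, -0.0, 1.9]
grip_width: 0.0003
deck deg [58.] corr [0.657]
t 9.57 p [0.4459 0.0201 0.115 ] f [-0.9  0.9  1.7] a 21.0 y [-0.005  0.005 -1.   ] w 0.001
r 0.1414 th 197.9 deck if on post ~ 54.9
[([417.6, 244.1, 445.2, 304.4], 0.45)]
```

```bash
python3 -m handwheel '[{"dx":0,"dy":0,"dz":-0.0035,"rx":0,"ry":-0.1,"rz":0,"gripper":-1},{"dx":0,"dy":0,"dz":-0.002,"rx":0,"ry":0,"rz":0,"gripper":-1},{"dx":0,"dy":0,"dz":0,"rx":0,"ry":0,"rz":0,"gripper":-1}]'
python3 - <<'E'
from h import *
deck();st();pol()
f=grab_frame("side");u,v=proj("side",[.44,.026,.1]).astype(int);print(u,v)
cv2.imwrite("pics/e.png",cv2.resize(f[v-40:v+40,u-50:u+50,::-1],(700,560),interpolation=cv2.INTER_CUBIC))
E
```

```text
time: 9.87
ee_pos: [0.4469, 0.0174, 0.115]
ee_rot: [-0.692, -0.131, 0.134, 0.697]
wrist_force: [-1.0, 1.9, 1.0]
grip_width: 0.0006
deck deg [59.25] corr [0.633]
t 9.92 p [0.4469 0.0175 0.115 ] f [-1.8  2.1  1.7] a 21.6 y [-0.005  0.005 -1.   ] w 0.0
r 0.1413 th 199.0 deck if on post ~ 56.0
341 202
```

View pics/e.png

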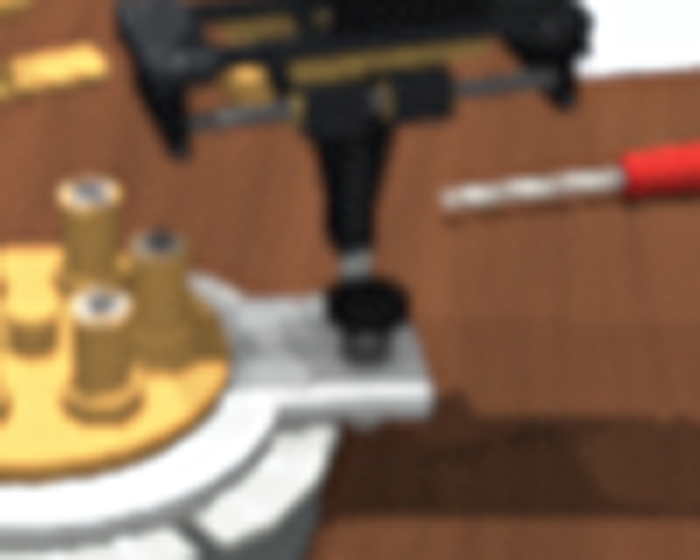

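The fingers at (350,250) are behind the head at (368,305). It isn't clear from this whether the plunger has come up. I'll nudge gently and watch the force and the deck angle.

```bash
python3 -m handwheel '[{"dx":0,"dy":0,"dz":-0.0025,"rx":0,"ry":0,"rz":0,"gripper":-1},{"dx":0,"dy":0,"dz":0,"rx":0,"ry":0,"rz":0,"gripper":-1}]'
cat > hp.py <<'E'
from h import *
def darkrow():
    f=cv2.cvtColor(grab_frame("side"),cv2.COLOR_RGB2GRAY).astype(float)
    for o in look_for("side","plunger_head")[:2]: print("side head",o["rect"],round(o["confidence"],2))
E
python3 - <<'E'
from hp import *
for i in range(2): deck();st()
pol();darkrow()
for th in (195,194):
  for z in(.105,.100):print(th,z,proj("side",[C[0]+.145*np.cos(np.radians(th)),C[1]+.145*np.sin(np.radians(th)),z]))
print("start",proj("side",[.478,.166,.105]))
E
```

```text
time: 10.13
ee_pos: [0.4475, 0.0161, 0.115]
ee_rot: [-0.692, -0.131, 0.134, 0.697]
wrist_force: [-1.2, 1.0, 0.8]
grip_width: 0.0004
deck deg [59.75] corr [0.614]
t 10.18 p [0.4475 0.0161 0.115 ] f [-1.1  0.8  0.9] a 21.6 y [-0.005  0.005 -1.   ] w 0.0
deck deg [59.75] corr [0.615]
t 10.23 p [0.4475 0.0161 0.115 ] f [0.3 0.5 0.9] a 21.6 y [-0.005  0.005 -1.   ] w 0.0
r 0.1412 th 199.6 deck if on post ~ 56.6
195 0.105 [341.45970617 201.25357402]
195 0.1 [341.41550581 202.66331045]
194 0.105 [341.60998148 201.67732255]
194 0.1 [341.56535351 203.08880156]
start [323.98785719 226.58484152]
```

```bash
python3 -m handwheel '[{"dx":0,"dy":0,"dz":-0.002,"rx":0,"ry":0,"rz":0,"gripper":-1},{"dx":0,"dy":0,"dz":0,"rx":0,"ry":0,"rz":0,"gripper":-1}]'
python3 - <<'E'
from hp import *
deck();st();pol()
E
python3 -m handwheel '[{"dx":0,"dy":0,"dz":-0.002,"rx":0,"ry":0,"rz":0,"gripper":-1},{"dx":0,"dy":0,"dz":0,"rx":0,"ry":0,"rz":0,"gripper":-1}]'
python3 - <<'E'
from hp import *
deck();st();pol();st()
f=grab_frame("side");u,v=341,202
cv2.imwrite("pics/f.png",cv2.resize(f[v-40:v+40,u-50:u+50,::-1],(700,560),interpolation=cv2.INTER_CUBIC))
E
```

```text
time: 10.5
ee_pos: [0.448, 0.0149, 0.1149]
ee_rot: [-0.693, -0.131, 0.134, 0.697]
wrist_force: [-0.5, -0.5, -0.3]
grip_width: 0.0005
deck deg [60.5] corr [0.63]
t 10.55 p [0.448  0.0149 0.1149] f [-1.  -0.4 -0. ] a 21.6 y [-0.005  0.005 -1.   ] w 0.001
r 0.1411 th 200.2 deck if on post ~ 57.2
time: 10.72
ee_pos: [0.4488, 0.0131, 0.1149]
ee_rot: [-0.693, -0.131, 0.133, 0.696]
wrist_force: [-0.6, -0.2, 0.4]
grip_width: 0.0004
deck deg [61.25] corr [0.601]
t 10.77 p [0.4487 0.0132 0.1149] f [ 0.5 -0.3  0.6] a 21.5 y [-0.004  0.004 -1.   ] w 0.0
r 0.1411 th 200.9 deck if on post ~ 57.9
t 10.77 p [0.4487 0.0132 0.1149] f [ 0.5 -0.3  0.6] a 21.5 y [-0.004  0.004 -1.   ] w 0.0
```

View pics/f.png

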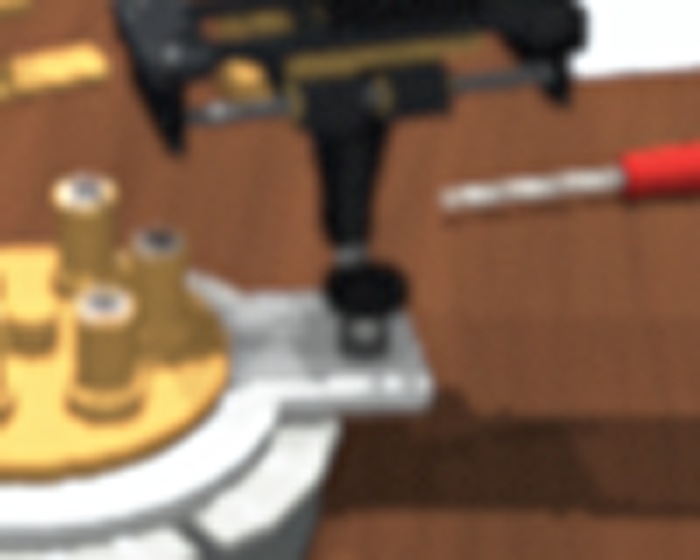

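Compared with the last picture the head, now at (365,290), has risen about 2 px against the bracket, and more stem shows. The plunger seems to have sprung up. I'll back off and check without the arm in the way.

```bash
python3 -m handwheel '[{"dx":0,"dy":0,"dz":0.006,"rx":0,"ry":0,"rz":0,"gripper":-1},{"dx":0,"dy":-0.02,"dz":0,"rx":0,"ry":0,"rz":0,"gripper":-1},{"dx":0,"dy":-0.05,"dz":0,"rx":0,"ry":0,"rz":0,"gripper":-1},{"dx":0,"dy":-0.06,"dz":0,"rx":0,"ry":0,"rz":0,"gripper":-1},{"dx":0,"dy":-0.06,"dz":0,"rx":0,"ry":0,"rz":0,"gripper":-1}]'
python3 -c "
from h import *
to(.42,-.25,.25);lvl();deck()"
```

```text
time: 11.23
ee_pos: [0.4412, 0.0166, 0.2244]
ee_rot: [-0.691, -0.125, 0.14, 0.698]
wrist_force: [1.1, -0.0, 0.3]
grip_width: 0.0003
t 11.23 p [0.4412 0.0166 0.2244] f [ 1.1 -0.   0.3] a 21.6 y [-0.022  0.007 -1.   ] w 0.0
units to goal [-0.1972 -0.0451 -0.3995]
level r [-0.18 -0.   -0.22] q [ 0.63 -0.11 -0.67  1.9  -0.08  1.35  0.36]
deck deg [61.25] corr [0.544]
```

```bash
python3 -m handwheel '[{"dx":-0.018,"dy":-0.01,"dz":-0.054,"rx":0,"ry":0,"rz":0,"gripper":-1},{"dx":-0.018,"dy":-0.01,"dz":-0.054,"rx":0,"ry":0,"rz":0,"gripper":-1},{"dx":-0.018,"dy":-0.01,"dz":-0.054,"rx":0,"ry":0,"rz":0,"gripper":-1},{"dx":-0.018,"dy":-0.01,"dz":-0.054,"rx":0,"ry":0,"rz":0,"gripper":-1},{"dx":-0.018,"dy":0,"dz":-0.054,"rx":0,"ry":0,"rz":0,"gripper":-1}]'
python3 -m handwheel '[{"dx":-0.018,"dy":0,"dz":-0.054,"rx":0,"ry":0,"rz":0,"gripper":-1},{"dx":-0.018,"dy":0,"dz":-0.054,"rx":0,"ry":0,"rz":0,"gripper":-1},{"dx":-0.018,"dy":0,"dz":-0.054,"rx":0,"ry":0,"rz":0,"gripper":-1},{"dx":0,"dy":0,"dz":0,"rx":0,"ry":0,"rz":0,"gripper":-1},{"dx":0,"dy":0,"dz":0,"rx":0,"ry":0,"rz":0,"gripper":-1}]'
python3 - <<'E'
from hp import *
st();g=deck();f=grab_frame("side")
cv2.imwrite("pics/side1.png",f[:,:,::-1]);cv2.imwrite("pics/top1.png",g[:,:,::-1])
darkrow()
for o in look_for("top","plunger_head")[:1]:
    r=o["rect"];h=back("top",(r[0]+r[2])/2,(r[1]+r[3])/2,.105);d=h[:2]-C;print(r,o["confidence"],h,np.hypot(*d),np.degrees(np.arctan2(d[1],d[0]))%360)
a=g[140:240,240:365];b=f[150:250,255:380]
cv2.imwrite("pics/g.png",cv2.resize(np.vstack([a,b])[:,:,::-1],(375*1,600))if 0 else cv2.resize(np.hstack([a,b])[:,:,::-1],(800,320),interpolation=cv2.INTER_CUBIC))
E
```

```text
time: 11.7
ee_pos: [0.4605, -0.15, 0.2625]
ee_rot: [0.693, 0.14, -0.138, -0.693]
wrist_force: [-0.1, -0.0, -0.0]
grip_width: 0.0007
time: 12.12
ee_pos: [0.4666, -0.266, 0.2615]
ee_rot: [0.696, 0.136, -0.134, -0.692]
wrist_force: [1.5, 1.0, 1.0]
grip_width: 0.0003
t 12.12 p [ 0.4666 -0.266   0.2615] f [1.5 1.  1. ] a 22.0 y [ 0.004 -0.004 -1.   ] w 0.0
deck deg [61.25] corr [0.599]
side head [336.2, 200.2, 350.1, 210.5] 0.68
[310.1, 210.2, 326.1, 233.6] 0.61 [0.4343462  0.03008578 0.105     ] 0.14992478853429694 192.87784723284454
```

View pics/g.png

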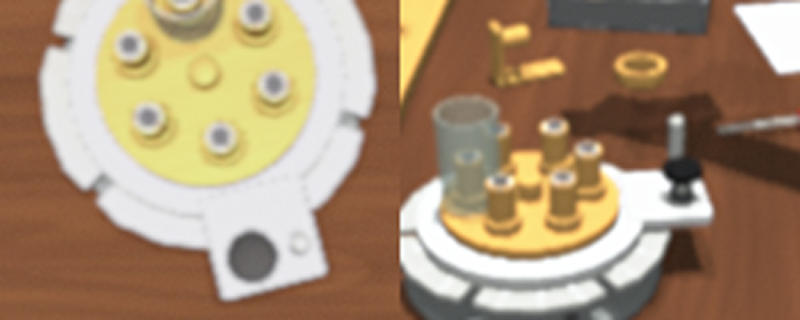

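The left half (top view) shows the head at (252,255) and the post at (299,242) on the bracket. The right half (side view) shows the shade still standing on its socket, and the arm is clear. Next I'll measure both poses precisely.

Run:
```python
from h import *
def blob(fn,c,w=11):
    f=cv2.imread(fn).max(2);u,v=map(int,c);m=(f[v-w:v+w+1,u-w:u+w+1]<95).astype('uint8')
    n,l,s,ce=cv2.connectedComponentsWithStats(m);i=1+np.argmax(s[1:,4]);return ce[i]+[u-w,v-w],s[i]
from scipy.optimize import least_squares
for k,th0,tp,sd in((0,135,(261,204),(324,229)),(1,195,(318.5,219.5),(342,204))):
    t,a=blob(f"pics/top{k}.png",tp);s,b=blob(f"pics/side{k}.png",sd)
    r=least_squares(lambda X:np.r_[proj("top",X)-t,proj("side",X)-s],[.45,.1,.1])
    X=r.x;d=X[:2]-C;print(k,t,s,a[2:],b[2:],"X",X.round(4),"r",np.hypot(*d).round(4),"ang",np.degrees(np.arctan2(d[1],d[0]))%360,"res",r.fun.round(2))
# socket-top centroids: dark dots within expected position
A={}
for k in(0,1):
    f=cv2.imread(f"pics/top{k}.png").max(2).astype(float);best=[]
    b0=None
    for off in np.arange(-4,4,.1):
        sc=0
        for j in range(6):
            for q in(0,):
                th=np.radians(315+60*j+off);u,v=proj("top",[C[0]+.055*np.cos(th),C[1]+.055*np.sin(th),.128])
                g=cv2.getRectSubPix(f.astype('float32'),(5,5),(float(u),float(v)));sc+=g.mean()
        best.append((sc,off))
    print("socket phase",k,min(best))
```

```text
0 [260.32467532 203.74025974] [324.47368421 230.95488722] [ 14  14 154] [ 12  15 133] X [0.4785 0.1693 0.093 ] r 0.147 ang 133.94584180556302 res [ 0.05  0.73 -0.82 -0.08]
1 [316.70967742 215.87096774] [345.109375   201.01041667] [12  9 31] [ 17  20 192] X [0.4411 0.0328 0.1108] r 0.1427 ang 192.42731065654584 res [ 0.16  3.12 -3.98 -0.27]
socket phase 0 (np.float32(911.0492), np.float64(-0.7999999999999972))
socket phase 1 (np.float32(967.38586), np.float64(-0.7999999999999972))
```

Run:
```python
from h import *
for k,th in((0,135),(1,195)):
    t=np.radians(th);q=np.radians(th+14.7)
    H=[C[0]+.145*np.cos(t),C[1]+.145*np.sin(t)];P=[C[0]+.1485*np.cos(q),C[1]+.1485*np.sin(q),.135]
    print("pred head up",proj("side",H+[.105]).round(2),"5 down",proj("side",H+[.100]).round(2),"post",proj("side",P).round(2))
    f=cv2.imread(f"pics/side{k}.png").max(2);u,v=proj("side",H+[.105]).astype(int)
    print(f[v-6:v+14,u-10:u+13])
a=[cv2.imread(f"pics/side{k}.png") for k in(0,1)]
c=np.hstack([a[0][205:255,305:345],a[1][180:230,322:362]]);cv2.imwrite("pics/i.png",cv2.resize(c,(800,500),interpolation=cv2.INTER_CUBIC))
```

```text
pred head up [324.   226.59] 5 down [323.99 228.1 ] post [334.48 212.48]
[[253 253 253 254 253 244 214 166 166 228 255 255 254 254 254 255 252 227
  215 213 163 126 126]
 [254 254 254 252 241 205 159 149 197 250 255 255 255 255 255 255 242 214
  225 231 171 125 125]
 [254 252 244 228 193 158 150 178 229 254 255 255 255 255 255 250 216 197
  233 235 174 126 123]
 [246 229 197 167 148 149 169 195 212 224 223 218 220 225 224 202 166 186
  233 235 172 125 124]
 [207 169 147 140 147 155 161 157 146 135 119 110 113 120 122 117 116 168
  227 230 169 124 125]
 [155 139 152 179 185 159 121  93  75  61  48  44  44  50  54  55  73 131
  201 222 170 126 125]
 [147 171 211 241 233 160  82  46  38  34  32  33  35  35  33  34  44  91
  172 212 170 126 125]
 [190 231 253 255 243 153  61  32  35  37  39  36  39  39  38  34  32  69
  151 200 164 126 124]
 [240 253 255 255 240 143  51  30  35  38  40  39  38  38  40  37  35  61
  141 192 160 125 125]
 [255 255 255 255 243 147  50  28  35  37  41  41  40  41  38  35  31  64
  148 202 167 126 123]
 [254 254 254 255 251 173  70  26  29  35  38  39  41  42
[... 2227 characters left out ...]
197 149 134 137 140]
 [254 254 254 254 254 255 255 254 194 103  78  95  99  86 109 187 248 254
  232 168 134 136 140]
 [253 254 254 254 254 247 240 223 151  84  81 104 107  90  96 170 241 254
  241 187 140 135 138]
 [253 254 254 254 251 228 199 166 110  63  68  83  83  72  71 126 202 240
  242 208 154 136 136]
 [253 254 254 254 247 218 178 142  94  58  53  59  61  55  58  95 154 212
  237 228 170 134 134]
 [253 253 254 254 251 230 191 146 104  76  64  59  60  60  74 113 158 205
  238 238 186 138 132]
 [253 253 254 254 254 250 231 194 149 118 107  99  97 103 127 177 217 234
  247 250 220 156 131]
 [253 253 254 254 254 255 253 246 223 194 180 174 171 177 198 234 246 250
  253 255 245 181 133]]
```

View pics/i.png

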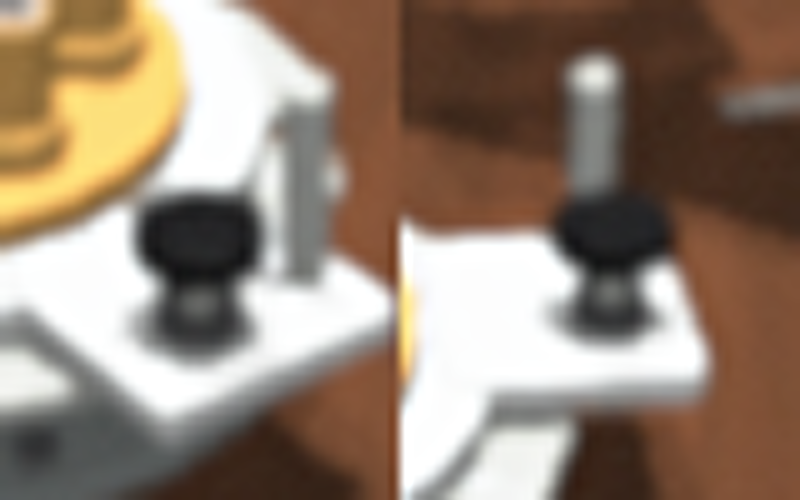

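The picture compares start (left) and now (right). The head-to-base distance is the same in both: about 4.7 px at the start and 4.9 px now, where 5 mm down would shorten it by about 1.4 px. The plunger is therefore fully up, and the socket phase gives a 60.0° step. The arm is clear, so I'm handing in.

```bash
python3 -c "
from rig import *
print(finish_job())"
```

```text
the job is handed in; nothing more can be done
None
```

The table is stepped on one notch anticlockwise and the job is handed in; no verdict was reported. I pressed the head about 9 mm down and dragged it round to about 38°. There I let the plunger up onto the underside of the plate and pushed the post alone, slowly, until the plunger sprang into the next notch. Then I backed off, rose and moved clear. Handed in after about 12 s of the 42 s. Forces in the readings after each move stayed under about 8 N.

**Last checks**
- **Deck angle:** the lamp sockets are in the same phase as at the start, to the 0.1° search step, so the deck has turned 60.0°.
- **Plunger:** the visible stem length in the side view matches the start, so it is fully up. I did not push on the deck again to prove the lock.
- **Scene:** the shade is still standing on its socket. The arm is clear, at about (0.47, -0.27, 0.26). I did not measure the bystanders' positions again, but the arm never went near any of them low down.

**Checks that disagreed**
- **Image correlation:** it read 61.25° for the deck, with a weak match of about 0.6.
- **Network box on the head:** taken alone, the side-view box would also have fitted a plunger 5 mm down. It was about 1 px off sideways as well.
- **Two-camera fix on the head:** it failed in the final picture, so I did not use it.

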